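# Lock the drag nut of the paper-tape reel

## Task

On the paper-tape reel stand the lower nut is already set. Push the crank of the upper nut round clockwise (seen from above) until the upper nut comes down onto the rubber washer of the lower nut, then tighten it to about 0.8 N m (some 11 N at the crank's handle) so that it locks, but gently enough that the lower nut does not turn with it. Let go of the crank and leave the other things on the bench alone.

Things in the scene. Friction and masses are not known exactly. Their poses are not given: they have to be found in the camera images.
- stand: Reel stand fixed to the bench: wooden base 150 x 150 x 18 mm, brown tape reel 94 mm across up to 78 mm, upright 16 mm threaded spindle in its middle, up to 140 mm above the bench. Origin on the bench under the spindle axis, z up. Right-hand thread with 3 mm pitch: turned clockwise (seen from above) the upper nut sinks 0.5 mm per rad.
- crank_grip (a point): Centre of the crank's handle: upright, freely spinning black sleeve, 16 mm thick, 36 mm high, on the end of the upper nut's arm, 75 mm from the spindle axis; it goes round the spindle and down with the nut. The flat arm (16 mm wide, 10 mm high) is just below: its top is 19 mm under this point. Clear all round above the arm, but the spindle stands up in the middle.
- lock_nut_mid (a point): Centre of the upper nut: steel hexagon 38 mm across flats, 20 mm high, on the spindle axis; underside 10 mm below. It runs freely (0.1 N m) for about 1.2 to 2.9 rad, then sits on the washer; from there the torque climbs from 0.3 to 1 N m within 0.3 rad. 0.7 to 0.95 N m locks it well. Above about 1.05 N m (14 N at the handle) the lower nut is dragged round.
- set_nut_corner (a point): Lower nut, already set, held by friction only: steel hexagon 30 mm across flats, 16 mm high, on a 52 mm steel disc, with a 4 mm thick, 29 mm wide rubber washer on top (102 mm above the bench). The point is on one of its corners, 17 mm from the spindle axis, 10 mm below the washer's top. The washer twists a little when the upper nut is tightened on it.
- tape_roll: Bystander: loose pale ring lying flat, 90 mm across, 24 mm high; origin at the centre of its underside.
- gift_box: Bystander: closed white box 124 x 84 x 45 mm; origin at the centre of its underside.
- tag_tray: Bystander: open cardboard tray 110 x 80 x 30 mm; origin at the centre of its underside.
Mind the look-alikes: they are no part of the job. There is more than one size of the stand; the job needs the smallest.

How it is judged:
On the way:
1. the upper nut has been run down and tightened on the lower nut's washer (angle between the x axis of lock_nut_mid and the x axis of set_nut_corner, either way round below 0.12 rad and z of lock_nut_mid in the frame of set_nut_corner below 0.0203 m), for 0.1 s.
At the end, for the whole second after the job is handed in: The upper nut, once tightened (turned at least 0.18 rad beyond first contact with the washer, about 0.65 N m), is let go and stays down on the washer, not turned back past first contact, and the lower nut's corner is within 2.5 mm (8 degrees) of where it was (angle between the x axis of lock_nut_mid and the x axis of set_nut_corner, either way round below 0.3 rad and z of lock_nut_mid in the frame of set_nut_corner below 0.0203 m and distance of set_nut_corner from where it was at the start of the episode below 0.0025 m); the robot touches nothing.
It fails at once if the lower nut was turned (its corner moved more than 2.5 mm) (distance of set_nut_corner from where it was at the start of the episode above 0.0025 m).
It fails at once if a bystander was shifted more than 20 mm (distance of any of tape_roll, gift_box, tag_tray from where it was at the start of the episode above 0.02 m).
It also fails if it takes over 48 s, if anything falls off the work surface, if the arm or the gripper's body presses on something with over 40 N, if the wrist force passes 120 N, or if a joint passes its speed limit or range.

## Robot

A 7-joint arm with a two-finger parallel gripper is mounted at the origin on the work surface. World frame = base frame: x ahead of the robot, y to its left, z up, the work surface at z = 0. Lengths are in m, angles in rad, forces in N, time in s.
With the tool pointing down it reaches from about 0.35 to 0.9 m from the base axis. Payload 19.9 kg.
Tool frame: the origin (TCP) lies between the finger pads; the fingertips stand 25 mm ahead of it and the grasp point (between the pads) lies 6 mm ahead of it; z points along the fingers, y is the direction in which the jaws open and shut (so a half turn about z gives the same grasp; the last joint's range is limited). The gripper opens to 85 mm and grips with 20 to 120 N. Pads are 22 mm wide; open, the fingers measure 114 mm over their backs; the gripper's body (76 mm by 85 mm) begins 54 mm behind the grasp point. The pads swing forward as they close: fully open they stand 13 mm farther back than shut.
Start: joints at [-1.256, 0.417, -0.01, 1.614, 0.005, 1.111, -0.053], TCP at [0.218, 0.586, 0.256] pointing down, gripper open.
Joint ranges: [-2.81, 2.81], [-0.39, 2.02], [-1.27, 1.25], [0.06, 2.57], [-1.19, 4.33], [0.19, 2], [-2.82, 2.82]. Speed limits (rad/s): [1.89, 1.89, 2.39, 2.39, 3.01, 3.01, 3.01].

## Interface

Orientations are given as a 3x3 rotation matrix whose columns are the frame's x, y, z axes.
In Python, from plant import robot gives the robot as it stands. The module is installed in compiled form; this text tells all that it offers.
- The arm moves only by the tool carry_out, never from a script. Its argument "deltas" is one flat list of numbers, 7 for each row, row after row: the turn, a rotation vector about the tool's x, y, z in rad, then the shift along the tool's x, y, z in m, then the finger opening in m, from 0 to 0.0854. A call has 1 to 10 rows; each row shifts and turns the pose as measured when the row begins, along the tool's axes as they then stand; what a row does not reach is not made up. A row lasts 1/10 s, in which the tool goes at most 50 mm and 8.59 degrees, less where a joint would pass 70% of its speed; a pose out of reach is approached as far as the arm can. A call is refused whole if a number of a shift passes 0.05 or a number of a turn 0.15, either way. A call with a gripper value outside its range is refused whole. The fingers move at their own pace and stop on an object; "force" is the grip in N (left out, the last holds). Time passes only in rows, so rows that do not move let the fingers close. It gives the time, the measured TCP pose, the force and the opening at its end, in the units of the state.
- robot.read_state(): the state, without advancing time (a new reading comes with each control period).
- robot.snapshot(name): name is "side" or "top" or "wrist"; returns a dict with "color" (400x640x3 uint8, blue, green, red), "vertical_fov" (degrees; the focal length in pixels is half the picture's height over the tangent of half this angle, whatever the lens; pixels are square), "cx", "cy" (the principal point, pixels), "pose" (4x4, takes a point from camera to world coordinates); the wrist camera has in their place "tool_from_camera" (4x4, takes a point from camera to tool coordinates, whose origin is the TCP and whose axes are the flange's). Camera axes: x right, y up, looking along -z (the intrinsics and any distortion apply to the point x, -y, -z); pixel columns grow to the right and rows downward; lengths in m; the calibration is good to about 2 mm. A picture is of the moment at which its call begins: read the wrist's pose just before it. There is no depth.
- robot.finish_job(): hands the job in, once; it reports no verdict.
The state is a dict: "clock": time; "q": joint angles; "qd": joint speeds; "tau": joint torques, N m; "tcp_pos": TCP position; "tcp_rot": TCP orientation; "force": force on the tool from outside, world axes, zero at the start; "wrist_torque": the same for the moment, N m; "width": finger opening in m.
Only numpy, scipy, OpenCV 4.12 (cv2) and the standard library are available. Lean on these libraries where they do the work, as an engineer would, in place of code of your own. Each camera call takes 0.05 s, during which the arm holds its last target.

## Working session

There is one attempt and no reset: what is moved stays moved. The work goes in short steps, Python scripts to look and compute and a tool call to move; the robot and the scene stay as the last step left them, time stands still between calls to the robot, and variables do not carry over. Pictures are saved under pics/ and viewed, and the job is handed in when it is done.

Besides the shell and the picture viewer there is one more tool, called after "Request:" as name(argument=value, ...) on one line, values as JSON. carry_out: Moves the arm, as the interface text tells. Its arguments: {"type":"object","properties":{"deltas":{"type":"array"},"force":{"type":"number"}},"required":["deltas"]}

```bash
ls; mkdir -p pics
python3 - <<'E'
from plant import robot
import cv2,numpy as np,pickle
s=robot.read_state()
print({k:np.round(v,4).tolist() for k,v in s.items()})
for n in("top","side","wrist"):
    p=robot.snapshot(n); cv2.imwrite(f"pics/{n}0.png",p["color"]); pickle.dump((s,p),open(f"{n}0.pkl","wb"))
    print(n,{k:np.round(v,4).tolist() for k,v in p.items() if k!="color"})
E
```

```text
pics
{'clock': 0.0, 'q': [-1.2565, 0.418, -0.0103, 1.6141, 0.0047, 1.1107, -0.053], 'qd': [-0.0, -0.0005, 0.0011, -0.0004, 0.0003, 0.0009, -0.0014], 'tau': [-0.0014, -86.4447, 0.6785, -43.4897, 0.0191, 0.0074, 0.0001], 'tcp_pos': [0.2176, 0.5856, 0.2557], 'tcp_rot': [[-0.9374, 0.3483, -0.0003], [0.3483, 0.9374, -0.0012], [-0.0001, -0.0013, -1.0]], 'force': [-0.4987, 1.2417, -0.1493], 'wrist_torque': [-0.0338, -0.0154, 0.0117], 'width': 0.0852}
top {'vertical_fov': 54.7355, 'cx': 319.424, 'cy': 200.7086, 'pose': [[-0.0037, 0.997, -0.0772, 0.4339], [-0.9999, -0.003, 0.0098, -0.0101], [0.0096, 0.0773, 0.997, 1.1327], [0.0, 0.0, 0.0, 1.0]]}
side {'vertical_fov': 56.003, 'cx': 322.1955, 'cy': 200.4278, 'pose': [[0.9925, 0.081, -0.0916, 0.4276], [-0.1222, 0.688, -0.7154, -0.5617], [0.0051, 0.7212, 0.6927, 0.6774], [0.0, 0.0, 0.0, 1.0]]}
wrist {'vertical_fov': 58.0463, 'cx': 317.8553, 'cy': 198.7464, 'tool_from_camera': [[-0.0003, 0.9615, 0.2746, 0.07], [1.0, 0.0003, 0.0001, 0.0007], [0.0, 0.2746, -0.9615, -0.1182], [0.0, 0.0, 0.0, 1.0]]}
```

View pics/top0.png

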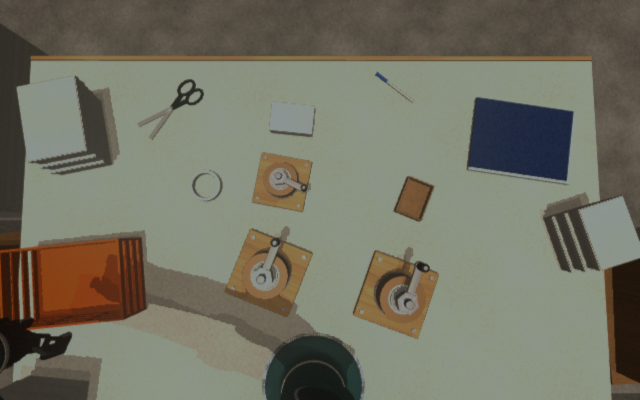

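View pics/side0.png

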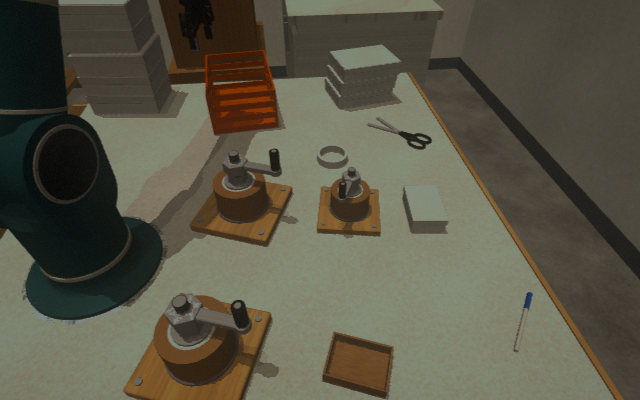

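View pics/wrist0.png

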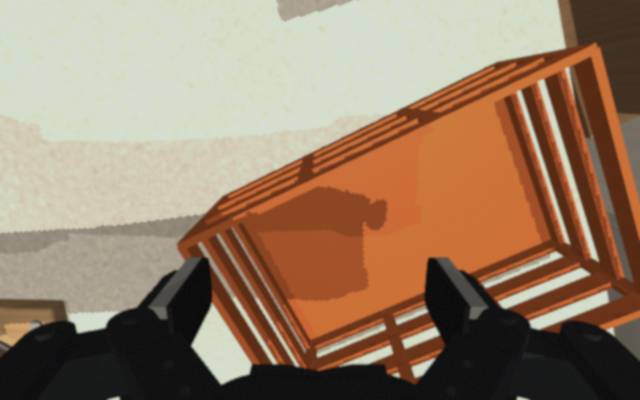

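```bash
cat > h.py <<'E'
import numpy as np,cv2,pickle
def cam(p,s=None):
    T=np.array(p["pose"]) if "pose" in p else None
    if T is None:
        W=np.eye(4);W[:3,:3]=s["tcp_rot"];W[:3,3]=s["tcp_pos"];T=W@np.array(p["tool_from_camera"])
    f=200/np.tan(np.radians(p["vertical_fov"])/2)
    return T,f,p["cx"],p["cy"]
def ray(c,u,v):
    T,f,cx,cy=c
    d=T[:3,:3]@np.array([(u-cx)/f,-(v-cy)/f,-1]);return T[:3,3],d/np.linalg.norm(d)
def onz(c,u,v,z):
    o,d=ray(c,u,v);return o+d*(z-o[2])/d[2]
def proj(c,P):
    T,f,cx,cy=c
    q=T[:3,:3].T@(np.array(P)-T[:3,3]);return np.array([cx+f*q[0]/-q[2],cy-f*q[1]/-q[2]])
def tri(*rs):
    A=np.zeros((3,3));b=np.zeros(3)
    for o,d in rs:
        M=np.eye(3)-np.outer(d,d);A+=M;b+=M@o
    x=np.linalg.solve(A,b);return x,[np.linalg.norm((np.eye(3)-np.outer(d,d))@(x-o)) for o,d in rs]
E
python3 - <<'E'
from h import *
for n,(a,b,c,d) in {"top":(240,140,325,220),"side":(310,155,390,240)}.items():
    s,p=pickle.load(open(n+"0.pkl","rb"));im=p["color"][b:d,a:c]
    im=cv2.resize(im,None,fx=7,fy=7,interpolation=cv2.INTER_CUBIC)
    im=cv2.convertScaleAbs(im,alpha=1.4,beta=10)
    for k in range(0,c-a,10):cv2.putText(im,str(a+k),(k*7,10),0,.35,(0,0,255));im[:6,k*7]=0
    for k in range(0,d-b,10):cv2.putText(im,str(b+k),(0,k*7+4),0,.35,(0,0,255))
    cv2.imwrite(f"pics/{n}_crop.png",im); print(im.shape)
E
```

```text
(560, 595, 3)
(595, 560, 3)
```

View pics/top_crop.png

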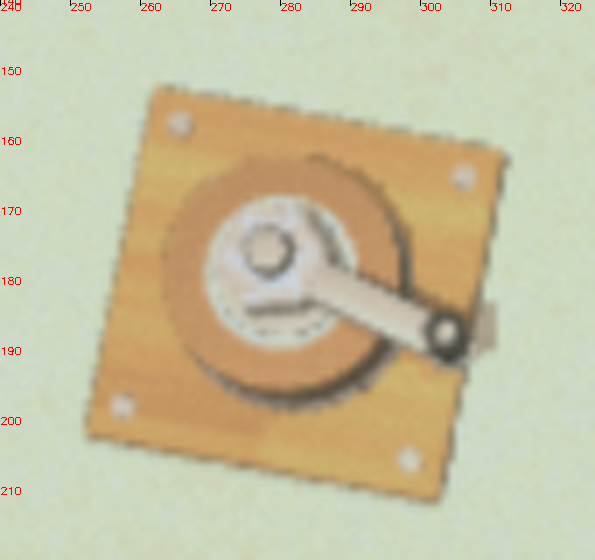

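View pics/side_crop.png

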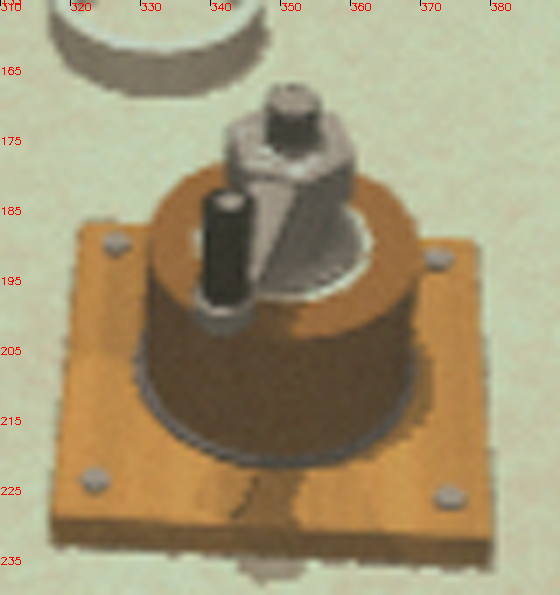

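Run:
```python
from h import *
t=cam(pickle.load(open("top0.pkl","rb"))[1]);s=cam(pickle.load(open("side0.pkl","rb"))[1])
ft=lambda x,y:((x+.5)/7-.5+240,(y+.5)/7-.5+140)
fs=lambda x,y:((x+.5)/7-.5+310,(y+.5)/7-.5+155)
C=[onz(t,*ft(*c),.018) for c in((157,90),(510,152),(440,503),(88,435))]
C=np.array(C);print("centre",C.mean(0),[np.linalg.norm(C[i]-C[i-1]) for i in range(4)])
S=[onz(s,*fs(*c),.018) for c in((82,222),(481,241),(492,540),(52,518))]
S=np.array(S);print("side centre",S.mean(0),[np.linalg.norm(S[i]-S[i-1]) for i in range(4)])
print("spindle top",tri(ray(t,*ft(268,249)),ray(s,*fs(293,99))))
g,e=tri(ray(t,*ft(447,334)),ray(s,*fs(230,201)));print("grip top",g,e)
print("spindle onz",onz(t,*ft(268,249),.14),onz(s,*fs(293,99),.14))
for z in (.135,.14,.145,.15):
  print(z,onz(t,*ft(447,334),z),onz(s,*fs(230,201),z))
for (u,v,n) in ((268,272,'B'),(403,293,'C')): print(n,onz(t,u,v,.1))
# other stands base widths
for n,cs in {'B':((253,229),(313,249),(289,317),(225,293)),'C':((374,250),(439,270),(418,338),(353,319))}.items():
  X=np.array([onz(t,*c,.02) for c in cs]);print(n,[round(np.linalg.norm(X[i]-X[i-1]),3) for i in range(4)])
```

```text
centre [0.57629921 0.0865534  0.018     ] [np.float64(0.14669816822507814), np.float64(0.14942152160367217), np.float64(0.14915154894409655), np.float64(0.14796296588483143)]
side centre [0.57789064 0.08577138 0.018     ] [np.float64(0.14953535593555492), np.float64(0.14948394168007625), np.float64(0.14905139769384756), np.float64(0.14692857250516206)]
spindle top (array([0.57712672, 0.08738715, 0.14083615]), [np.float64(0.00028438142246176636), np.float64(0.00028438142246172093)])
grip top [0.5441586  0.02067715 0.15845028] [np.float64(0.0004806543102138847), np.float64(0.0004806543102139472)]
spindle onz [0.57753298 0.08743937 0.14      ] [0.57706893 0.08838724 0.14      ]
0.135 [0.5463189  0.02146678 0.135     ] [0.54993255 0.04700342 0.135     ]
0.14 [0.5457557  0.02130855 0.14      ] [0.54880528 0.04139216 0.14      ]
0.145 [0.54519249 0.02115032 0.145     ] [0.54767802 0.03578091 0.145     ]
0.15 [0.54462929 0.02099209 0.15      ] [0.54655076 0.03016965 0.15      ]
B [0.32560296 0.11618624 0.1       ]
C [ 0.26914291 -0.23980893  0.1       ]
B [np.float64(0.196), np.float64(0.181), np.float64(0.202), np.float64(0.193)]
C [np.float64(0.203), np.float64(0.194), np.float64(0.2), np.float64(0.19)]
```

Candidates (top picture): stand A (282,181), B (268,272), C (403,293). A's base measures 149 mm and B's and C's about 195 mm, so A is the right one. The close crop shows the same, with its black handle at (304,188). The spindle axis is at (0.577, 0.087) and the handle top at (0.544, 0.021, 0.158), a radius of 74 mm.

Request:
carry_out(deltas=[0,0,0,-0.0335,-0.0277,0,0.05,0,0,0,-0.0335,-0.0277,0,0.05,0,0,0,-0.0335,-0.0277,0,0.05,0,0,0,-0.0335,-0.0277,0,0.05,0,0,0,-0.0335,-0.0277,0,0.05,0,0,0,-0.0335,-0.0277,0,0.05,0,0,0,-0.0335,-0.0277,0,0.05,0,0,0,-0.0335,-0.0277,0,0.05,0,0,0,-0.0335,-0.0277,0,0.05,0,0,0,-0.0335,-0.0277,0,0.05])

```text
clock: 1.15
tcp_pos: [0.4386, 0.1992, 0.2538]
tcp_rot: [[-0.941, 0.339, -0.003], [0.339, 0.941, -0.001], [0.003, -0.002, -1.0]]
force: [1.1, 0.2, -0.3]
width: 0.05
```

Request:
carry_out(deltas=[0,0,-0.146,0,0,0,0.05,0,0,-0.146,0,0,0,0.05,0,0,-0.146,0,0,0,0.05,0,0,-0.146,0,0,0,0.05,0,0,-0.146,0,0,0,0.05,0,0,-0.146,0,0,0,0.05,0,0,-0.146,0,0,0,0.05,0,0,-0.146,0,0,0,0.05,0,0,-0.146,0,0,0,0.05,0,0,-0.146,0,0,0,0.05])

```text
clock: 2.15
tcp_pos: [0.4408, 0.1916, 0.2528]
tcp_rot: [[-0.413, -0.911, -0.004], [-0.911, 0.413, -0.003], [0.005, 0.003, -1.0]]
force: [1.1, 0.4, 0.3]
width: 0.0503
```

```bash
cat > st.py <<'E'
from plant import robot
from h import *
import sys
C=np.array([.5772,.0873])
s=robot.read_state();R=np.array(s["tcp_rot"]);p=np.array(s["tcp_pos"])
print("t",round(s["clock"],2),"p",p.round(4),"yawx",round(np.degrees(np.arctan2(R[1,0],R[0,0]))%360,2),"zaxis",R[:,2].round(3),"q",np.round(s["q"],2),"w",round(s["width"],4))
r=p[:2]-C;print("r",np.linalg.norm(r).round(4),"th",round(np.degrees(np.arctan2(r[1],r[0]))%360,2),"F tool",(R.T@s["force"]).round(2))
if len(sys.argv)>3: 
    t=np.array(list(map(float,sys.argv[1:4])));print("to target, tool axes",(R.T@(t-p)).round(4))
E
python3 st.py .544 .0207 .256
```

```text
t 2.15 p [0.4408 0.1916 0.2528] yawx 245.61 zaxis [-0.004 -0.003 -1.   ] q [-0.55  0.16  0.09  1.97 -0.02  1.02  2.26] w 0.0503
r 0.1717 th 142.59 F tool [-0.86 -0.82 -0.27]
to target, tool axes [ 0.1131 -0.1646 -0.003 ]
```

Request:
carry_out(deltas=[0,0,0,0.0226,-0.033,0,0.05,0,0,0,0.0226,-0.033,0,0.05,0,0,0,0.0226,-0.033,0,0.05,0,0,0,0.0226,-0.033,0,0.05,0,0,0,0.0226,-0.033,0,0.05,0,0,0,0,0,0,0.05])

```text
clock: 2.75
tcp_pos: [0.5484, 0.0156, 0.2524]
tcp_rot: [[-0.402, -0.915, -0.005], [-0.915, 0.402, -0.004], [0.005, 0.003, -1.0]]
force: [0.2, 0.2, -0.2]
width: 0.0502
```

```bash
python3 - <<'E'
from plant import robot
from h import *
s=robot.read_state();p=robot.snapshot("wrist");cv2.imwrite("pics/w1.png",p["color"]);pickle.dump((s,p),open("w1.pkl","wb"))
c=cam(p,s);print(proj(c,[.544,.0207,.158]),proj(c,[.5772,.0873,.14]))
E
python3 st.py .544 .0207 .2
```

```text
[326.58608975 216.83336954] [320.34166043 306.13009745]
t 2.8 p [0.5475 0.018  0.2523] yawx 246.38 zaxis [-0.006 -0.003 -1.   ] q [-0.27  0.29  0.22  1.82 -0.07  1.05  2.7 ] w 0.0502
r 0.0754 th 246.79 F tool [0.88 0.99 0.19]
to target, tool axes [-0.0014  0.0041  0.0523]
```

View pics/w1.png

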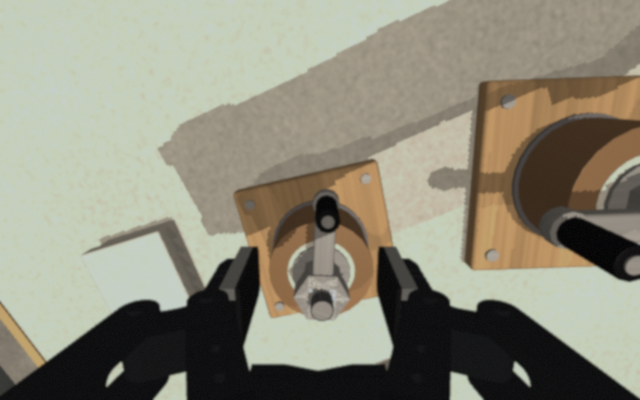

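The wrist picture shows the handle top at (328,221) and the spindle at (321,308). Both are within about 2 mm of the positions I projected. Lowering around the handle now.

Request:
carry_out(deltas=[0,0,0.04,-0.0014,0.004,0.02,0.05,0,0,0,0,0,0.03,0.05,0,0,0,0,0,0.03,0.05,0,0,0,0,0,0.015,0.05,0,0,0,0,0,0,0.05])

```text
clock: 3.3
tcp_pos: [0.5425, 0.0245, 0.1543]
tcp_rot: [[-0.435, -0.9, -0.005], [-0.9, 0.435, -0.001], [0.003, 0.004, -1.0]]
force: [-0.3, -0.5, -0.2]
width: 0.0498
```

```bash
python3 st.py .544 .0207 .152
```

```text
t 3.3 p [0.5425 0.0245 0.1543] yawx 244.19 zaxis [-0.005 -0.001 -1.   ] q [-0.27  0.4   0.21  1.91 -0.11  0.84  2.68] w 0.0498
r 0.0717 th 241.07 F tool [0.56 0.09 0.17]
to target, tool axes [ 0.0028 -0.003   0.0023]
```

Request:
carry_out(deltas=[0,0,0,0.0028,-0.003,0.002,0.024,0,0,0,0,0,0,0.024,0,0,0,0,0,0,0.024])

```text
clock: 3.6
tcp_pos: [0.5444, 0.0216, 0.1541]
tcp_rot: [[-0.434, -0.901, -0.004], [-0.901, 0.434, -0.0], [0.002, 0.003, -1.0]]
force: [0.7, -0.2, 0.8]
width: 0.0243
```

```bash
python3 st.py .544 .0207 .152
python3 - <<'E'
from plant import robot
from h import *
s=robot.read_state()
for n in("wrist","side"):
  p=robot.snapshot(n);pickle.dump((s,p),open(n+"2.pkl","wb"));im=p["color"]
  if n=="side": im=cv2.resize(im[130:230,290:410],None,fx=6,fy=6,interpolation=cv2.INTER_CUBIC)
  cv2.imwrite(f"pics/{n}2.png",im)
E
python3 -c "
from h import *
s,p=pickle.load(open('wrist2.pkl','rb'));cv2.imwrite('pics/wrist2b.png',cv2.resize(p['color'][180:400,200:440],None,fx=2.5,fy=2.5))"
```

```text
t 3.6 p [0.5444 0.0216 0.1541] yawx 244.28 zaxis [-0.004 -0.    -1.   ] q [-0.26  0.41  0.21  1.91 -0.11  0.84  2.69] w 0.0243
r 0.0734 th 243.49 F tool [-0.09 -0.7  -0.8 ]
to target, tool axes [ 0.001  -0.      0.0021]
```

View pics/side2.png

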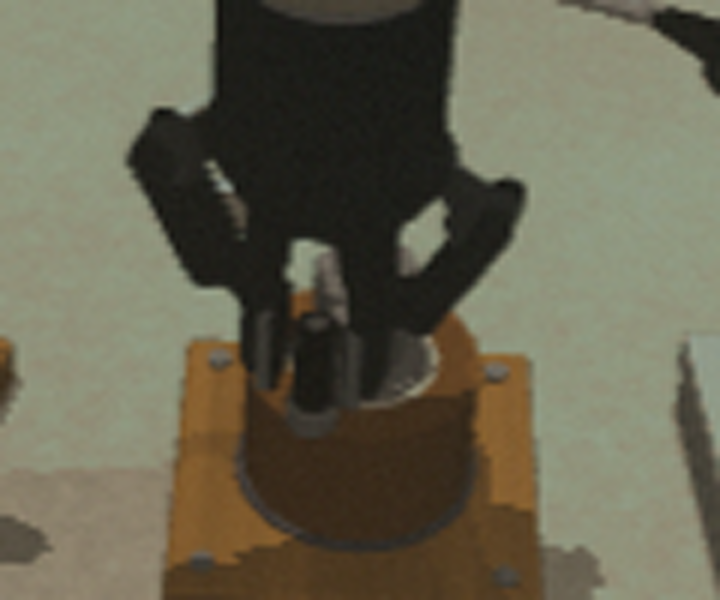

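View pics/wrist2b.png

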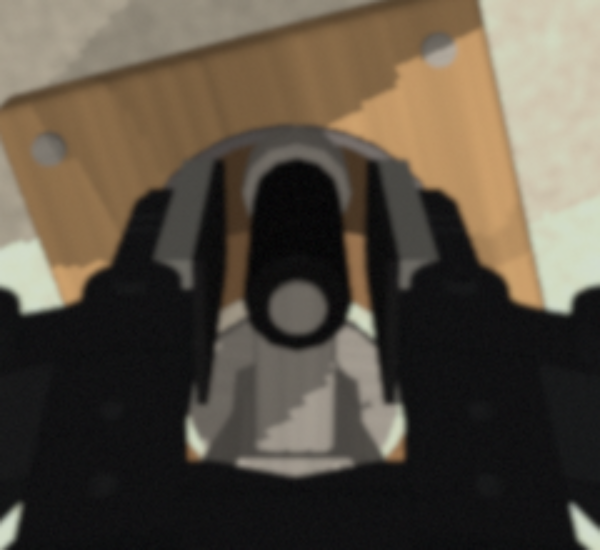

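Request:
carry_out(deltas=[0,0,0.1,0,0.0075,0,0.024,0,0,0.1,-0.0004,0.0075,0,0.024,0,0,0.1,-0.0004,0.0075,0,0.024,0,0,0.1,-0.0004,0.0075,0,0.024,0,0,0.1,-0.0004,0.0075,0,0.024,0,0,0.1,-0.0004,0.0075,0,0.024])

```text
clock: 4.3
tcp_pos: [0.5129, 0.0512, 0.1569]
tcp_rot: [[-0.879, -0.477, 0.002], [-0.477, 0.879, 0.0], [-0.002, -0.001, -1.0]]
force: [-0.4, -1.1, -2.2]
width: 0.024
```

```bash
python3 st.py
```

```text
t 4.3 p [0.5129 0.0512 0.1569] yawx 208.52 zaxis [ 0.002  0.    -1.   ] q [-0.44  0.36  0.34  1.98 -0.16  0.82  2.05] w 0.024
r 0.0738 th 209.33 F tool [ 0.91 -0.76  2.15]
```

Request:
carry_out(deltas=[0,0,0.1,-0.0004,0.0075,0.002,0.024,0,0,0.1,-0.0002,0.0075,0.001,0.024,0,0,0.1,-0.0002,0.0075,0.001,0.024,0,0,0.1,-0.0002,0.0075,0,0.024,0,0,0,0,0,0,0.024])

```text
clock: 4.8
tcp_pos: [0.5041, 0.0811, 0.1553]
tcp_rot: [[-0.997, -0.079, 0.006], [-0.079, 0.997, 0.002], [-0.006, 0.001, -1.0]]
force: [-0.2, -0.5, -0.0]
width: 0.0241
```

```bash
python3 st.py
```

```text
t 4.8 p [0.5041 0.0811 0.1553] yawx 184.51 zaxis [ 0.006  0.002 -1.   ] q [-0.57  0.36  0.42  2.   -0.2   0.81  1.61] w 0.0241
r 0.0733 th 184.83 F tool [ 0.19 -0.47  0.02]
```

Request:
carry_out(deltas=[0,0,0.04,0,0.003,0.001,0.024,0,0,0.04,0,0.003,0,0.024,0,0,0.04,0,0.003,0,0.024,0,0,0.04,0,0.003,0,0.024])

```text
clock: 5.2
tcp_pos: [0.5045, 0.0917, 0.1555]
tcp_rot: [[-0.997, 0.074, 0.007], [0.074, 0.997, 0.002], [-0.007, 0.002, -1.0]]
force: [-0.3, -0.8, -1.5]
width: 0.024
```

```bash
python3 st.py
```

```text
t 5.2 p [0.5045 0.0917 0.1555] yawx 175.77 zaxis [ 0.007  0.002 -1.   ] q [-0.61  0.37  0.45  2.   -0.22  0.81  1.46] w 0.024
r 0.0728 th 176.54 F tool [ 0.27 -0.85  1.53]
```

Request:
carry_out(deltas=[0,0,0.04,0,0.003,0,0.024,0,0,0.04,0,0.003,0,0.024,0,0,0.04,0,0.003,0,0.024])

```text
clock: 5.5
tcp_pos: [0.5057, 0.0993, 0.1562]
tcp_rot: [[-0.982, 0.188, 0.008], [0.188, 0.982, 0.002], [-0.007, 0.003, -1.0]]
force: [0.3, -1.0, -1.3]
width: 0.0237
```

```bash
python3 st.py
```

```text
t 5.5 p [0.5057 0.0993 0.1562] yawx 169.15 zaxis [ 0.008  0.002 -1.   ] q [-0.64  0.38  0.47  1.99 -0.23  0.82  1.34] w 0.0237
r 0.0725 th 170.43 F tool [-0.43 -0.95  1.32]
```

Run:
```python
from plant import robot
from h import *
s=robot.read_state()
p=robot.snapshot("wrist");pickle.dump((s,p),open("wrist3.pkl","wb"));cv2.imwrite('pics/wrist3b.png',cv2.resize(p['color'][180:400,200:440],None,fx=2.5,fy=2.5))
```

```text
(no output)
```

View pics/wrist3b.png

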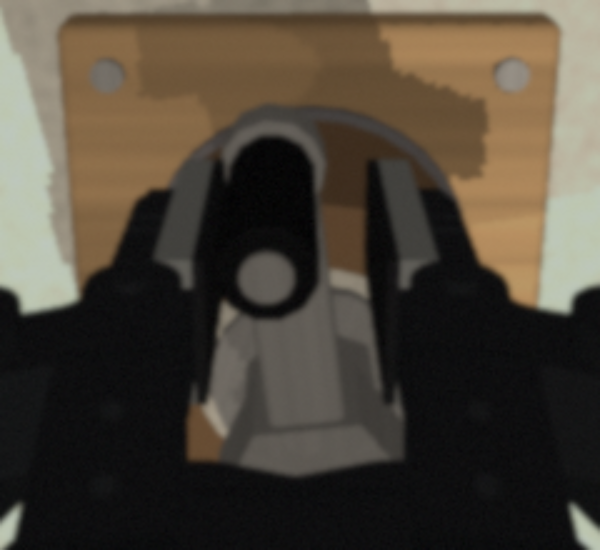

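The handle (crop 268,278) rests against the trailing pad and is being carried along. I'll go on in small steps and watch the tangential force.

Request:
carry_out(deltas=[0,0,0.03,0.001,0.003,0.002,0.024,0,0,0.04,0.001,0.003,0.001,0.024,0,0,0.04,0,0.003,0,0.024])

```text
clock: 5.85
tcp_pos: [0.5065, 0.1077, 0.154]
tcp_rot: [[-0.957, 0.291, 0.009], [0.291, 0.957, 0.002], [-0.008, 0.005, -1.0]]
force: [-0.9, -0.5, -0.4]
width: 0.024
```

```bash
python3 st.py
```

```text
t 5.85 p [0.5065 0.1077 0.154 ] yawx 163.08 zaxis [ 0.009  0.002 -1.   ] q [-0.67  0.39  0.49  1.99 -0.25  0.81  1.23] w 0.024
r 0.0736 th 163.93 F tool [ 0.68 -0.75  0.36]
```

Request:
carry_out(deltas=[0,0,0.04,0,0.003,0.0005,0.024,0,0,0.04,0,0.003,0.0005,0.024,0,0,0.04,0,0.003,0,0.024])

```text
clock: 6.15
tcp_pos: [0.5096, 0.1145, 0.1536]
tcp_rot: [[-0.917, 0.399, 0.009], [0.399, 0.917, 0.002], [-0.008, 0.005, -1.0]]
force: [-1.8, -4.4, 2.1]
width: 0.0242
```

```bash
python3 st.py
```

```text
t 6.15 p [0.5096 0.1145 0.1536] yawx 156.48 zaxis [ 0.009  0.002 -1.   ] q [-0.7   0.4   0.51  1.98 -0.26  0.82  1.12] w 0.0242
r 0.0729 th 158.05 F tool [-0.13 -4.74 -2.15]
```

Request:
carry_out(deltas=[0,0,0.03,0,0.003,0,0.024,0,0,0.03,0,0.003,0,0.024])

```text
clock: 6.35
tcp_pos: [0.5117, 0.118, 0.1538]
tcp_rot: [[-0.892, 0.451, 0.008], [0.451, 0.892, 0.0], [-0.007, 0.003, -1.0]]
force: [-2.8, -5.9, 1.0]
width: 0.0242
```

```bash
python3 st.py
```

```text
t 6.35 p [0.5117 0.118  0.1538] yawx 153.17 zaxis [ 0.008  0.    -1.   ] q [-0.72  0.41  0.53  1.97 -0.27  0.82  1.06] w 0.0242
r 0.0724 th 154.86 F tool [-0.14 -6.58 -1.01]
```

Request:
carry_out(deltas=[0,0,0.02,0,0.003,0,0.024,0,0,0.02,0,0.003,0,0.024])

```text
clock: 6.55
tcp_pos: [0.5136, 0.1209, 0.1537]
tcp_rot: [[-0.875, 0.484, 0.005], [0.484, 0.875, -0.002], [-0.005, 0.001, -1.0]]
force: [-4.0, -7.8, 1.8]
width: 0.0241
```

```bash
python3 st.py
```

```text
t 6.55 p [0.5136 0.1209 0.1537] yawx 151.04 zaxis [ 0.005 -0.002 -1.   ] q [-0.73  0.41  0.53  1.96 -0.28  0.83  1.02] w 0.0241
r 0.0719 th 152.13 F tool [-0.33 -8.75 -1.78]
```

Request:
carry_out(deltas=[0,0,0.03,0.001,0.003,0,0.024,0,0,0.03,0,0.003,0,0.024])

```text
clock: 6.75
tcp_pos: [0.5148, 0.1236, 0.1535]
tcp_rot: [[-0.846, 0.534, 0.002], [0.534, 0.846, -0.005], [-0.004, -0.003, -1.0]]
force: [-6.1, -8.2, 3.0]
width: 0.0241
```

```bash
python3 st.py
```

```text
t 6.75 p [0.5148 0.1236 0.1535] yawx 147.73 zaxis [ 0.002 -0.005 -1.   ] q [-0.74  0.42  0.55  1.96 -0.28  0.84  0.97] w 0.0241
r 0.0722 th 149.8 F tool [  0.75 -10.22  -3.  ]
```

Request:
carry_out(deltas=[0,0,0,0,0.0035,0,0.024,0,0,0,0,0.0025,0,0.024])

```text
clock: 6.95
tcp_pos: [0.5166, 0.1255, 0.1531]
tcp_rot: [[-0.847, 0.531, -0.002], [0.531, 0.847, -0.008], [-0.002, -0.008, -1.0]]
force: [-6.6, -9.3, 4.4]
width: 0.0243
```

```bash
python3 st.py
```

```text
t 6.95 p [0.5166 0.1255 0.1531] yawx 147.9 zaxis [-0.002 -0.008 -1.   ] q [-0.74  0.43  0.54  1.95 -0.28  0.84  0.97] w 0.0243
r 0.0716 th 147.76 F tool [  0.67 -11.44  -4.33]
```

About 0.2 rad past contact with 11.4 N tangential, roughly 0.86 N m. Releasing now by opening the fingers and then lifting straight up.

Request:
carry_out(deltas=[0,0,0,0,-0.002,0,0.045,0,0,0,0,-0.001,0,0.045,0,0,0,0,0,0,0.045])

```text
clock: 7.25
tcp_pos: [0.5152, 0.1218, 0.1535]
tcp_rot: [[-0.85, 0.526, -0.002], [0.526, 0.85, -0.008], [-0.002, -0.008, -1.0]]
force: [0.5, -0.3, 0.2]
width: 0.0451
```

```bash
python3 st.py;  python3 - <<'E'
from plant import robot
from h import *
s=robot.read_state()
p=robot.snapshot("wrist");pickle.dump((s,p),open("wrist4.pkl","wb"));cv2.imwrite('pics/wrist4b.png',cv2.resize(p['color'][180:400,200:440],None,fx=2.5,fy=2.5))
E
```

```text
t 7.25 p [0.5152 0.1218 0.1535] yawx 148.25 zaxis [-0.002 -0.008 -1.   ] q [-0.74  0.42  0.54  1.96 -0.28  0.84  0.98] w 0.0451
r 0.0709 th 150.9 F tool [-0.58  0.05 -0.2 ]
```

View pics/wrist4b.png

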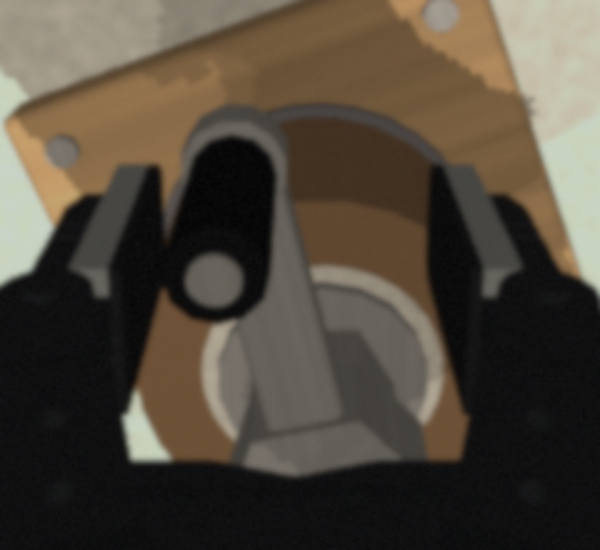

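Run:
```python
from plant import robot
from h import *
s=robot.read_state()
for n,(a,b,c,d) in {"top":(240,140,325,220),"side":(300,145,400,240)}.items():
  p=robot.snapshot(n);pickle.dump((s,p),open(n+"4.pkl","wb"));cv2.imwrite(f'pics/{n}4.png',cv2.resize(p['color'][b:d,a:c],None,fx=6,fy=6,interpolation=cv2.INTER_CUBIC))
# handle top centre via wrist, plane z=handle top
for nm,uv in(("wrist3",(268,278)),("wrist4",(213,281)),("wrist2",(298,308))):
  s,p=pickle.load(open(nm+".pkl","rb"));c=cam(p,s)
  h=onz(c,(uv[0]+.5)/2.5-.5+200,(uv[1]+.5)/2.5-.5+180,.1575)
  r=h[:2]-[.5772,.0873];R=np.array(s["tcp_rot"])
  print(nm,h.round(4),np.linalg.norm(r).round(4),np.degrees(np.arctan2(r[1],r[0]))%360, (R.T@(h-s["tcp_pos"])).round(4))
```

```text
wrist3 [0.5035 0.0965 0.1575] 0.0743 172.91508922838884 [ 0.0017 -0.0033 -0.0013]
wrist4 [0.5069 0.1139 0.1575] 0.0752 159.25760873414944 [ 0.003  -0.0111 -0.0039]
wrist2 [0.5451 0.0245 0.1575] 0.0706 242.9074182358295 [-0.0028  0.0007 -0.0034]
```

View pics/side4.png

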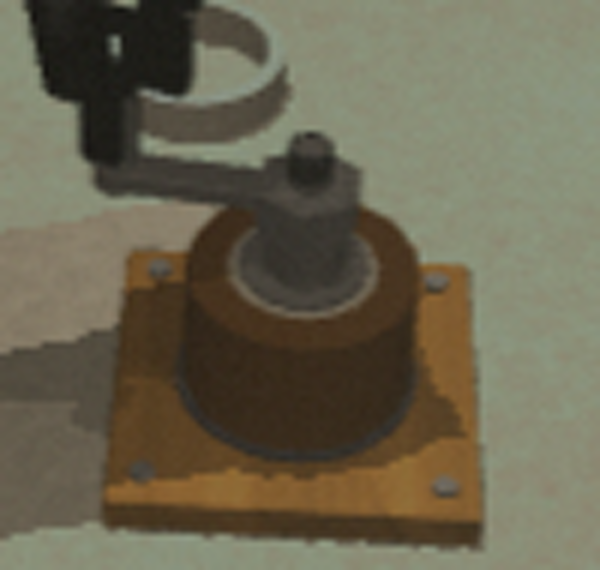

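The handle sprang back from about 150.8° under load to 159.3°. Contact was near 162°, so it is still beyond contact but with little to spare. The dwell at full torque was also short. I'll retighten slightly more, hold, and let off slowly.

Request:
carry_out(deltas=[0,0,-0.05,0.002,-0.004,0,0.045,0,0,-0.05,0.001,-0.004,0,0.045,0,0,0,0,0,0,0.024,0,0,0,0,0,0,0.024])

```text
clock: 7.8
tcp_pos: [0.5088, 0.1174, 0.1537]
tcp_rot: [[-0.9, 0.436, -0.001], [0.436, 0.9, -0.007], [-0.002, -0.007, -1.0]]
force: [-1.5, -0.7, -0.1]
width: 0.0237
```

```bash
python3 st.py
```

```text
t 7.8 p [0.5088 0.1174 0.1537] yawx 154.17 zaxis [-0.001 -0.007 -1.   ] q [-0.72  0.41  0.52  1.97 -0.26  0.83  1.07] w 0.0237
r 0.0747 th 156.28 F tool [ 1.06 -1.27  0.15]
```

Request:
carry_out(deltas=[0,0,0.02,0,0.003,0,0.024,0,0,0.02,0,0.003,0,0.024])

```text
clock: 8.0
tcp_pos: [0.511, 0.1217, 0.1534]
tcp_rot: [[-0.879, 0.476, -0.003], [0.476, 0.879, -0.009], [-0.001, -0.009, -1.0]]
force: [-4.4, -6.7, 1.8]
width: 0.024
```

```bash
python3 st.py
```

```text
t 8.0 p [0.511  0.1217 0.1534] yawx 151.56 zaxis [-0.003 -0.009 -1.   ] q [-0.73  0.41  0.53  1.96 -0.27  0.84  1.02] w 0.024
r 0.0746 th 152.5 F tool [ 0.69 -7.97 -1.72]
```

Request:
carry_out(deltas=[0,0,0.02,0,0.003,0,0.024,0,0,0.02,0,0.003,0,0.024])

```text
clock: 8.2
tcp_pos: [0.5131, 0.1255, 0.1528]
tcp_rot: [[-0.856, 0.517, -0.007], [0.517, 0.856, -0.011], [-0.0, -0.013, -1.0]]
force: [-7.1, -8.5, 5.2]
width: 0.0243
```

```bash
python3 st.py
```

```text
t 8.2 p [0.5131 0.1255 0.1528] yawx 148.87 zaxis [-0.007 -0.011 -1.   ] q [-0.74  0.42  0.54  1.95 -0.28  0.85  0.97] w 0.0243
r 0.0746 th 149.22 F tool [  1.75 -11.    -5.05]
```

Request:
carry_out(deltas=[0,0,0.01,0,0.0025,0,0.024,0,0,0,0,0.0015,0,0.024,0,0,0,0,0.001,0,0.024])

```text
clock: 8.5
tcp_pos: [0.5141, 0.1271, 0.1518]
tcp_rot: [[-0.846, 0.533, -0.013], [0.534, 0.846, -0.016], [0.002, -0.021, -1.0]]
force: [-5.9, -8.6, 5.7]
width: 0.0242
```

```bash
python3 st.py
```

```text
t 8.5 p [0.5141 0.1271 0.1518] yawx 147.75 zaxis [-0.013 -0.016 -1.   ] q [-0.75  0.43  0.55  1.95 -0.28  0.85  0.95] w 0.0242
r 0.0746 th 147.78 F tool [  0.39 -10.55  -5.49]
```

Request:
carry_out(deltas=[-0.01,0,0,0,0.0025,-0.0005,0.024,-0.005,0,0,0,0.002,0,0.024,0,0,0,0,0.0012,0,0.024])

```text
clock: 8.8
tcp_pos: [0.5154, 0.1287, 0.1514]
tcp_rot: [[-0.841, 0.541, -0.011], [0.541, 0.841, -0.008], [0.005, -0.013, -1.0]]
force: [-7.0, -8.6, 6.9]
width: 0.0239
```

```bash
python3 st.py
```

```text
t 8.8 p [0.5154 0.1287 0.1514] yawx 147.26 zaxis [-0.011 -0.008 -1.   ] q [-0.74  0.43  0.54  1.95 -0.29  0.85  0.95] w 0.0239
r 0.0743 th 146.19 F tool [  1.26 -11.13  -6.77]
```

Request:
carry_out(deltas=[0,0,0,0,0.0018,-0.001,0.024,0,0,0,0,0.0013,-0.0005,0.024,0,0,0,0,0.001,0,0.024])

```text
clock: 9.1
tcp_pos: [0.5159, 0.1286, 0.152]
tcp_rot: [[-0.836, 0.548, -0.017], [0.548, 0.836, -0.014], [0.007, -0.021, -1.0]]
force: [-6.4, -7.9, 4.4]
width: 0.0241
```

```bash
python3 st.py
```

```text
t 9.1 p [0.5159 0.1286 0.152 ] yawx 146.75 zaxis [-0.017 -0.014 -1.   ] q [-0.75  0.44  0.55  1.94 -0.28  0.86  0.94] w 0.0241
r 0.0739 th 146.02 F tool [  1.   -10.22  -4.14]
```

Request:
carry_out(deltas=[0,0,0,0,0,0,0.024,0,0,0,0,-0.001,0,0.024,0,0,0,0,-0.001,0,0.024,0,0,0,0,-0.0015,0,0.024,0,0,0,0,-0.0015,0,0.024,0,0,0,0,-0.0015,0,0.024])

```text
clock: 9.7
tcp_pos: [0.512, 0.1216, 0.1519]
tcp_rot: [[-0.831, 0.556, -0.02], [0.556, 0.831, -0.017], [0.007, -0.025, -1.0]]
force: [-0.4, -2.6, 1.8]
width: 0.024
```

```bash
python3 st.py
```

```text
t 9.7 p [0.512  0.1216 0.1519] yawx 146.19 zaxis [-0.02  -0.017 -1.   ] q [-0.75  0.43  0.55  1.95 -0.28  0.86  0.94] w 0.024
r 0.0737 th 152.25 F tool [-1.1  -2.38 -1.7 ]
```

Request:
carry_out(deltas=[0,0,0,0,-0.001,0,0.024,0,0,0,0,-0.001,0,0.024,0,0,0,0,-0.001,0,0.024,0,0,0,0,-0.001,0,0.03,0,0,0,0,-0.0005,0,0.035])

```text
clock: 10.2
tcp_pos: [0.5095, 0.1185, 0.152]
tcp_rot: [[-0.831, 0.556, -0.019], [0.556, 0.831, -0.016], [0.007, -0.024, -1.0]]
force: [0.3, 0.1, 0.1]
width: 0.0351
```

```bash
python3 st.py;  python3 - <<'E'
from plant import robot
from h import *
s=robot.read_state()
p=robot.snapshot("wrist");pickle.dump((s,p),open("wrist5.pkl","wb"));cv2.imwrite('pics/wrist5b.png',cv2.resize(p['color'][180:400,200:440],None,fx=2.5,fy=2.5))
E
```

```text
t 10.2 p [0.5095 0.1185 0.152 ] yawx 146.21 zaxis [-0.019 -0.016 -1.   ] q [-0.74  0.43  0.56  1.96 -0.28  0.86  0.94] w 0.0351
r 0.0745 th 155.28 F tool [-0.24  0.24 -0.12]
```

View pics/wrist5b.png

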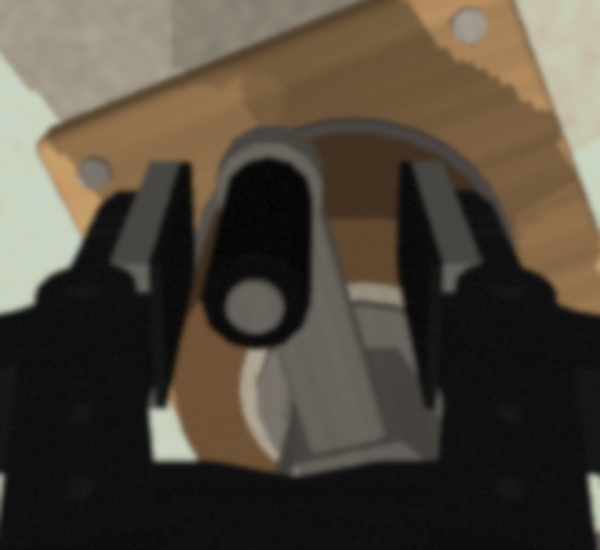

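Run:
```python
from h import *
for nm,uv in(("wrist4",(213,281)),("wrist5",(255,306))):
  s,p=pickle.load(open(nm+".pkl","rb"));c=cam(p,s)
  h=onz(c,(uv[0]+.5)/2.5-.5+200,(uv[1]+.5)/2.5-.5+180,.157)
  r=h[:2]-[.5772,.0873];R=np.array(s["tcp_rot"])
  print(nm,h.round(4),np.linalg.norm(r).round(4),np.degrees(np.arctan2(r[1],r[0]))%360, (R.T@(h-s["tcp_pos"])).round(4))
```

```text
wrist4 [0.5071 0.1137 0.157 ] 0.0749 159.34238321854966 [ 0.0027 -0.0112 -0.0034]
wrist5 [0.5071 0.114  0.157 ] 0.075 159.13277050707168 [-0.0004 -0.0052 -0.0049]
```

Request:
carry_out(deltas=[0,0,0,0,-0.003,0,0.05,-0.02,0.007,0,0,-0.003,0,0.05,0,0,0,0,0,-0.02,0.05,0,0,0,0,0,-0.04,0.05,0,0,0,0,0,-0.04,0.05])

```text
clock: 10.75
tcp_pos: [0.5045, 0.1112, 0.2504]
tcp_rot: [[-0.831, 0.557, -0.021], [0.557, 0.831, 0.005], [0.02, -0.008, -1.0]]
force: [0.7, -0.4, 0.9]
width: 0.05
```

```bash
python3 st.py;  python3 - <<'E'
from plant import robot
from h import *
s=robot.read_state()
p=robot.snapshot("wrist");pickle.dump((s,p),open("wrist6.pkl","wb"));cv2.imwrite('pics/wrist6b.png',cv2.resize(p['color'][140:400,180:460],None,fx=2.5,fy=2.5))
E
```

```text
t 10.75 p [0.5045 0.1112 0.2504] yawx 146.17 zaxis [-0.021  0.005 -1.   ] q [-0.78  0.27  0.61  1.89 -0.19  1.05  0.88] w 0.05
r 0.0765 th 161.82 F tool [-0.77 -0.02 -0.95]
```

View pics/wrist6b.png

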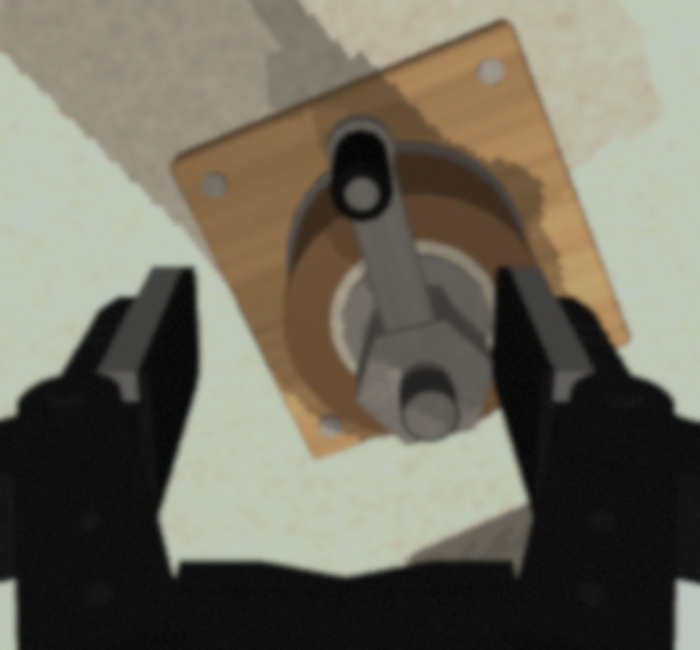

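Run:
```python
from h import *
s,p=pickle.load(open("wrist6.pkl","rb"));c=cam(p,s)
f=lambda x,y,z:onz(c,(x+.5)/2.5-.5+180,(y+.5)/2.5-.5+140,z)
h=f(362,194,.157);q=f(431,413,.14);print(h,q,np.linalg.norm((h-q)[:2]),np.degrees(np.arctan2(*(h-q)[[1,0]])))
from plant import robot
a=pickle.load(open("top0.pkl","rb"))[1]["color"];b=robot.snapshot("top")["color"];cv2.imwrite("pics/top6.png",b)
print("clock",robot.read_state()["clock"])
```

```text
[0.5069529  0.11432486 0.157     ] [0.57722292 0.09156594 0.14      ] 0.07386368282193297 162.0539936844401
clock 10.85
```

View pics/top6.png

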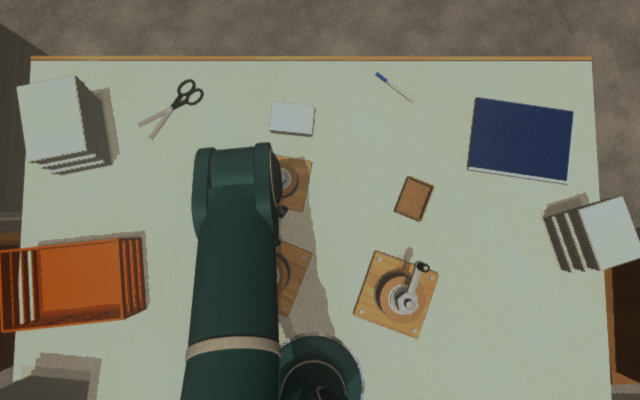

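```bash
python3 -c "
from plant import robot
print(robot.finish_job())"
```

```text
the job is handed in; nothing more can be done
None
```

I ran the upper nut of the smallest stand (base about 149 mm) down by pushing its crank clockwise, tightened it on the washer, let go, and handed the job in at about 11 s. No verdict is reported.

- **Tightening:** the nut met the washer after about 1.4 rad. I tightened it twice because the first hold was short. The second time I held it at 10–11 N on the handle (about 0.77–0.83 N m), roughly 0.20–0.23 rad past contact, for about half a second. The highest reading in either push was 11.4 N (about 0.86 N m).
- **Springback:** on release the crank went back about 0.15–0.2 rad both times and came to rest at 159.1–159.3°. I put first contact near 162°, so it stayed only about 0.05 rad past contact, which is a thin margin.
- **Last checks:** the gripper was clear, about 0.1 m above the handle, with about 1 N of sensor noise on the wrist. In the last top picture the gift box and tag tray had not moved.
- **Not seen or in disagreement:**
  - The arm hid the tape roll in that last top picture; it was never approached.
  - I could not see the lower nut's corner. That it stayed put rests on the torque staying below 1.05 N m and the crank coming to rest at the same angle twice.
  - In the last wrist picture the spindle came out about 4 mm off its first measurement, so the crank angle from that picture alone reads 162°. The handle position itself agreed to within 1 mm.

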